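# Open the bayonet cover of a slanted filter housing

## Task

Open the dust extractor's filter housing: turn its round black cover anticlockwise by the orange grip bar until it comes up against its stop (somewhere between an eighth and a quarter of a turn, to be felt, not seen), without forcing it, and lift it off straight out of the slanted housing. Then set the cover down gently, grip bar up, in the middle of the green glass plate and let go; leave the red thread spool and the sanding block where they are.

Things in the scene. Friction and masses are not known exactly. Their poses are not given: they have to be found in the camera images.
- cover: Bayonet cover, 0.10 to 0.21 kg: black disc 92 mm across, 7 mm thick; origin at the centre of the disc's underside, z outward along the turning axis. At the start the disc lies on the housing's rim, locked, with 2 mm axial and 2 to 3 mm radial play (it may sit 3 mm downhill). Opens by turning anticlockwise seen from outside (positive about z), then pulling out along z by 22 mm or more.
- grip (a point): Centre of the cover's orange grip bar, on the axis 24 mm above the cover's origin, with the cover's axes. The bar is 60 mm long (x), 14 mm wide (y) and stands from 7 to 41 mm above the origin; hold it across the 14 mm. It may be let go and gripped again halfway: the cover stays as turned.
- hub_foot (a point): Foot of the cover's hub, on the axis 18 mm below its origin; hub 52 mm in diameter, with two opposite lugs at its foot (5 mm thick, out to radius 35 mm). On the glass plate the cover stands on this foot, its origin 26 mm above the desk.
- mouth (a point): Centre of the housing's mouth, in the plane of its rim; z is the turning axis, outward, leaning 30 degrees from vertical to the housing's own -x side (roughly towards the robot); y is level. Under the rim two ledges hold the lugs. More than 70 N between cover and housing (pulling while locked, pressing down hard, turning past the stop) counts as forcing.
- ring (a point): Point on the axis 12 mm inside the mouth, amid the hidden lock ring. Turned from the start, the lugs meet solid stops after 45 to 92 degrees; where differs each time and no pose shows it. Turning takes under 0.25 Nm, then rises sharply. At the stop and for the last 8 degrees before it the lugs face gaps and the cover lifts off; elsewhere it is held.
- extractor: The fixed filter housing: a blue canister 96 mm in diameter on a grey pedestal with a black round foot 104 mm in diameter, fast to the desk, its hose stub at +y; origin at the centre of the foot's underside, z up; the mouth is at x = -10, z = 80 mm. It stands either ahead of the robot or ahead to its right, and the glass plate at the other place.
- glass_plate: Green glass skiving plate, 90 x 150 x 8 mm (x, y, z), fast to the desk; origin at the centre of its underside. Standing on its hub on this plate the cover has its origin 18 mm above the glass, 26 mm above the desk.
- thread_spool_2: Red thread spool, standing, 44 mm diameter and 52 mm high with a loose thread end; bystander, leave it.
- sanding_block: Brown cork sanding block, 41 x 76 x 25 mm; bystander, leave it.
Mind the look-alikes: they are no part of the job. Of the things that look like the glass_plate, the larger one is meant.

How it is judged:
By the outcome, as a careful person would: the job done as asked, in the order asked, and still so for the second after the job is handed in, with the robot touching nothing.
It also fails if it takes over 58 s, if anything falls off the work surface, if the arm or the gripper's body presses on something with over 40 N, if the wrist force passes 120 N, or if a joint passes its speed limit or range.

## Robot

A 6-joint arm with a two-finger parallel gripper is mounted at the origin on the work surface; the furniture and walls round the work are solid. World frame = base frame: x ahead of the robot, y to its left, z up, the work surface at z = 0. Lengths are in m, angles in degrees, forces in N, time in s.
With the tool pointing down it reaches from about 0.25 to 0.725 m from the base axis. Payload 9.7 kg.
Tool frame: the origin (TCP) lies at the very end of the fingers, on their centre line; the grasp point (between the pads) lies 19 mm behind it (bot.hold_point_z is the distance from the TCP to the grasp point, in m); z points along the fingers, y is the line along which they close (so a half turn about z gives the same grasp; the last joint's range is limited). The gripper opens to 85 mm and grips with 20 to 120 N. Pads are 22 mm wide; open, the fingers measure 114 mm over their backs; the gripper's body (76 mm by 85 mm) begins 54 mm behind the grasp point. The pads swing forward as they close: fully open they stand 13 mm farther back than shut.
Start: joints at [-73.74, 4.979, 10.078, 95.1, 0, 90], TCP at [0.154, -0.528, 0.231] pointing down, gripper open.
Joint ranges: [-179.16, 179.16], [-48.56, 103.87], [-65.8, 70.77], [-126.05, 130.52], [-82.76, 87.17], [-180, 180]. Speed limits (degrees/s): [127.2, 127.2, 147.25, 180, 180, 180].

## Interface

Orientations are given as [roll, pitch, yaw] about the fixed x, y, z axes, in that order (R = Rz(yaw) Ry(pitch) Rx(roll)).
In Python, from workcell import bot gives the robot as it stands.
- The arm moves only by the tool play_rows, never from a script. Its argument "targets" is a list of rows, each an object with "grip": the closure in counts, from 0 (fully open) to 255 (shut); "linear": the shift along the world's x, y, z in cm, a list of three; "delta_rot": the turn, a rotation vector about the world's x, y, z in rad, a list of three. A call has 1 to 10 rows; each row is the pose to reach, as a shift and turn from the pose commanded when the call began; what a row does not reach only later rows make up. A row lasts 1/10 s, in which the tool goes at most 50 mm and 8.59 degrees, less where a joint would pass 70% of its speed; a pose out of reach is approached as far as the arm can. A call with a gripper value outside its range is refused whole. The fingers move at their own pace and stop on an object; "force" is the grip in N (left out, the last holds). Time passes only in rows, so rows that repeat a pose let the fingers close. It gives the time, the measured TCP pose, the force, the opening and the grip force at its end, in the units of the state.
- bot.get_obs(): the state, without advancing time (a new reading comes with each control period).
- bot.camera(name): name is "scene" or "side" or "wrist"; returns a dict with "color" (400x640x3 uint8, red, green, blue), "range_z" (400x640 float32, m along the optical axis (not along the pixel's ray), 0 where there is no reading), "fov_y" (degrees; the focal length in pixels is half the picture's height over the tangent of half this angle, whatever the lens; pixels are square), "cx", "cy" (the principal point, pixels), "world_to_cam" (4x4, takes a point from world to camera coordinates). Camera axes: x right, y up, looking along -z (the intrinsics and any distortion apply to the point x, -y, -z); pixel columns grow to the right and rows downward; lengths in m; the calibration is good to about 2 mm. A picture is of the moment at which its call begins.
- bot.job_done(): hands the job in; it is judged then, once.
Trained networks look in a picture, given as the dict that the camera call returned (one of the last four; its "shot" number tells which), for a name from the list of things; names that differ only in an ending like _2 or _b are one class to them, and where a whole thing is asked for, a point or a joint stands for the part that bears it (a point fixed in the world has none). Each returns a list of dicts, best first, with "conf" (0 to 1); they miss things now and then, are a little off and sometimes report something else, mostly with a low value. They report only what shows in the picture. A call takes as long as a camera call. They do not tell look-alikes from the thing itself.
- bot.search_frame(picture, target): "box" ([left, top, right, bottom] in pixels, round what is visible of it).
- bot.trace(picture, target): "pixels" (400x640 bool, what is visible of it) and "box" ([left, top, right, bottom] in pixels, round what is visible of it).
- bot.pinpoint(picture, target): "pixel" ([column, row] in pixels: a listed point, or the origin of a listed thing).
The state is a dict: "time": time; "q": joint angles; "qd": joint speeds; "joint_efforts": joint torques, N m; "ee_pos": TCP position; "tcp_rot": TCP orientation; "wrist_force": force on the tool from outside, world axes, zero at the start; "torque": the same for the moment, N m; "opening": finger opening in m; "grasp_force": force on a finger pad.
Only numpy, scipy, OpenCV 4.12 (cv2) and the standard library are available. Lean on these libraries where they do the work, as an engineer would, in place of code of your own. Each camera call takes 0.05 s, during which the arm holds its last target. There are 200 camera calls.

## Working session

There is one attempt and no reset: what is moved stays moved. The work goes in short steps, Python scripts to look and compute and a tool call to move; the robot and the scene stay as the last step left them, time stands still between calls to the robot, and variables do not carry over. Pictures are saved under pics/ and viewed, at most 10 in all, crops included, and the job is handed in when it is done.

Besides the shell and the picture viewer there is one more tool, called by a JSON object that holds its "api" and its "payload", one argument or row to a line. play_rows: Moves the arm, as the interface text tells. Its arguments: {"type":"object","properties":{"targets":{"type":"array","items":{"type":"object","properties":{"grip":{"type":"number"},"linear":{"type":"array","items":{"type":"number"}},"delta_rot":{"type":"array","items":{"type":"number"}}}}},"force":{"type":"number"}},"required":["targets"]}

```bash
mkdir -p pics; ls; cat > h.py <<'E'
import numpy as np, cv2
from workcell import bot
def K(p):
    f=p["color"].shape[0]/2/np.tan(np.radians(p["fov_y"])/2); return f,p["cx"],p["cy"]
def w(p,u,v,d=None):
    f,cx,cy=K(p); u=np.asarray(u,float); v=np.asarray(v,float)
    if d is None: d=p["range_z"][v.astype(int),u.astype(int)]
    c=np.stack([(u-cx)/f*d,-(v-cy)/f*d,-d,np.ones_like(d)],-1)
    return (c@np.linalg.inv(p["world_to_cam"]).T)[...,:3]
E
python3 - <<'E'
from h import *
print(bot.get_obs())
ims=[]
for n in("scene","side"):
    p=bot.camera(n); ims.append(p["color"])
    print(n,{k:v for k,v in p.items() if k not in("color","range_z","world_to_cam")})
    for t in("cover","grip","mouth","extractor","glass_plate","thread_spool_2","sanding_block"):
        for r in bot.pinpoint(p,t)[:2]:
            u,v=r["pixel"]; 
            try: print(t,np.round(r["pixel"]),round(r["conf"],2),w(p,np.array(u),np.array(v)).round(3))
            except Exception as e: print(t,r,e)
    for t in("glass_plate","grip","cover"):
        for r in bot.trace(p,t)[:3]:
            m=r["pixels"]&(p["range_z"]>0); v,u=np.nonzero(m); q=w(p,u,v); print("tr",t,round(r["conf"],2),r["box"],m.sum(),np.median(q,0).round(3),np.percentile(q,2,0).round(3),np.percentile(q,98,0).round(3))
for i,im in enumerate(ims): cv2.imwrite(f"pics/a{i}.png",im[...,::-1])
E
```

```text
pics
{'time': 0.0, 'q': array([-7.37388903e+01,  5.00879838e+00,  1.00351609e+01,  9.51001291e+01,
        5.44972393e-04,  8.99984505e+01]), 'qd': array([ 0.01599899,  0.01651959,  0.01710086, -0.0374017 , -0.02943316,
        0.03581399]), 'joint_efforts': array([-6.57541641e-04, -5.20393932e+01,  4.64794886e+01,  1.63213816e-02,
       -1.79579052e-05,  3.19165827e-05]), 'ee_pos': array([ 0.15394591, -0.52777386,  0.23061149]), 'tcp_rot': array([-1.79926233e+02, -5.46966936e-04,  1.62626586e+01]), 'wrist_force': array([-0.29992541, -0.532593  ,  0.66772047]), 'torque': array([ 0.01575694,  0.03460326, -0.00364797]), 'grasp_force': 0.0, 'opening': 0.08539117060278269}
scene {'fov_y': 43.314390122509565, 'cx': 306.1477633481673, 'cy': 196.17833514935245, 'shot': 1}
cover [379. 158.] 0.53 [0.142 0.079 0.262]
mouth [382. 156.] 0.52 [0.135 0.079 0.267]
glass_plate [277. 215.] 0.72 [0.467 0.055 0.003]
thread_spool_2 [380. 157.] 0.58 [0.142 0.078 0.263]
sanding_block [266. 241.] 0.88 [0.382 0.185 0.022]
tr glass_plate 0.74 [247.9, 201.3, 305.4, 233.4] 932 [0.454 0.067 0.006] [ 0.408 -0.0
[... 376 characters left out ...]
mouth [311. 144.] 0.64 [ 0.366 -0.28   0.088]
extractor [307. 163.] 0.65 [ 0.379 -0.242  0.038]
extractor [310. 142.] 0.65 [ 0.366 -0.291  0.089]
glass_plate [287. 233.] 0.63 [0.46  0.071 0.004]
glass_plate [313. 137.] 0.41 [ 0.358 -0.293  0.105]
thread_spool_2 [314. 142.] 0.75 [ 0.355 -0.289  0.092]
sanding_block [311. 253.] 0.69 [0.432 0.537 0.356]
tr glass_plate 0.67 [268.1, 212.1, 309.2, 251.8] 1087 [0.457 0.073 0.007] [ 0.41  -0.007  0.003] [0.504 0.138 0.011]
tr grip 0.93 [300.9, 130.9, 323.0, 154.6] 354 [ 0.36  -0.283  0.096] [ 0.328 -0.323  0.064] [ 0.399 -0.251  0.119]
tr cover 0.54 [298.7, 126.3, 324.8, 152.5] 361 [ 0.36  -0.282  0.095] [ 0.328 -0.311  0.064] [ 0.398 -0.251  0.119]
```

```bash
python3 - <<'E'
import cv2,numpy as np
a=cv2.imread("pics/a0.png")[120:320,200:460];b=cv2.imread("pics/a1.png")[90:290,200:460]
f=lambda i:cv2.resize(i,(400,308),interpolation=cv2.INTER_CUBIC)
cv2.imwrite("pics/c1.png",np.hstack([f(a),f(b)]))
E
```

```text
(no output)
```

View pics/c1.png

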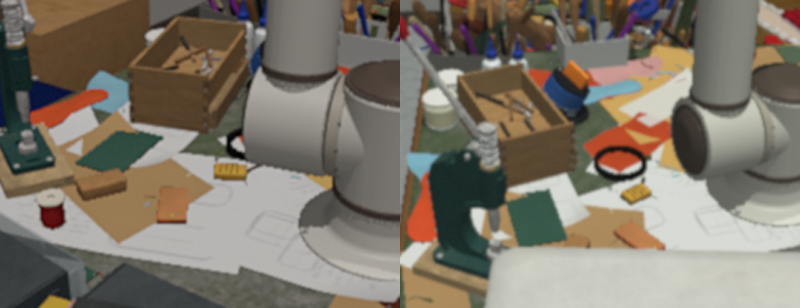

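{"api": "play_rows", "payload": {
  "targets": [
    {"grip": 0,"linear": [1.6,4.3,3],"delta_rot": [-0.04,-0.06,0]},
    {"grip": 0,"linear": [3.3,8.6,5],"delta_rot": [-0.09,-0.12,0]},
    {"grip": 0,"linear": [5,13,5],"delta_rot": [-0.13,-0.18,0]},
    {"grip": 0,"linear": [6.6,17.3,5],"delta_rot": [-0.18,-0.24,0]},
    {"grip": 0,"linear": [8.3,21.6,5],"delta_rot": [-0.22,-0.3,0]},
    {"grip": 0,"linear": [10,26,5],"delta_rot": [-0.27,-0.36,0]},
    {"grip": 0,"linear": [11.6,30.3,5],"delta_rot": [-0.314,-0.419,0]},
    {"grip": 0,"linear": [11.6,30.3,5],"delta_rot": [-0.314,-0.419,0]},
    {"grip": 0,"linear": [11.6,30.3,5],"delta_rot": [-0.314,-0.419,0]},
    {"grip": 0,"linear": [11.6,30.3,5],"delta_rot": [-0.314,-0.419,0]}
  ]
}}

```text
time: 2.1
ee_pos: [0.2781, -0.2336, 0.2875]
tcp_rot: [156.0, -17.1, 19.9]
wrist_force: [-0.5, 0.3, -0.5]
opening: 0.0853
grasp_force: 0.0
```

```bash
python3 - <<'E'
from h import *
from scipy.spatial.transform import Rotation as R
o=bot.get_obs(); print(o["ee_pos"],o["tcp_rot"],o["q"])
p=bot.camera("wrist"); cv2.imwrite("pics/w1.png",p["color"][...,::-1])
np.savez("w1.npz",**{k:v for k,v in p.items()})
Rt=R.from_euler("xyz",o["tcp_rot"],degrees=True).as_matrix()
C=np.linalg.inv(p["world_to_cam"]); print("cam in tool",Rt.T@(C[:3,3]-o["ee_pos"]),"\n",(Rt.T@C[:3,:3]).round(3))
for t in("cover","grip","mouth","extractor","hub_foot"):
    for r in bot.pinpoint(p,t)[:2]:
        u,v=r["pixel"]; print(t,np.round(r["pixel"]),round(r["conf"],2),w(p,np.array(u),np.array(v)).round(4))
for t in("grip","cover","extractor"):
    for i,r in enumerate(bot.trace(p,t)[:2]):
        m=r["pixels"]&(p["range_z"]>0); v,u=np.nonzero(m); q=w(p,u,v); print("tr",t,round(r["conf"],2),r["box"],m.sum(),np.median(q,0).round(3))
        if i==0: np.save(f"m_{t}.npy",r["pixels"])
E
```

```text
[ 0.27814284 -0.23361043  0.28747274] [155.96142318 -17.05764175  19.90813258] [-42.04588658 -48.52106039 -26.9672928   82.47806329   2.57379427
 122.37106568]
cam in tool [ 0.081942    0.00025621 -0.14276793] 
 [[-0.001  0.948  0.318]
 [ 1.     0.002 -0.   ]
 [-0.001  0.318 -0.948]]
cover [306. 161.] 0.85 [ 0.3627 -0.2903  0.0874]
grip [314. 173.] 0.79 [ 0.3471 -0.2923  0.1159]
hub_foot [307. 158.] 0.78 [ 0.3654 -0.2909  0.089 ]
tr grip 0.91 [267.3, 125.5, 351.0, 198.3] 4885 [ 0.361 -0.29   0.096]
tr cover 0.94 [267.6, 121.7, 351.4, 200.2] 4908 [ 0.361 -0.29   0.096]
tr extractor 0.97 [250.2, 111.9, 336.4, 199.7] 2112 [ 0.384 -0.261  0.048]
```

View pics/w1.png

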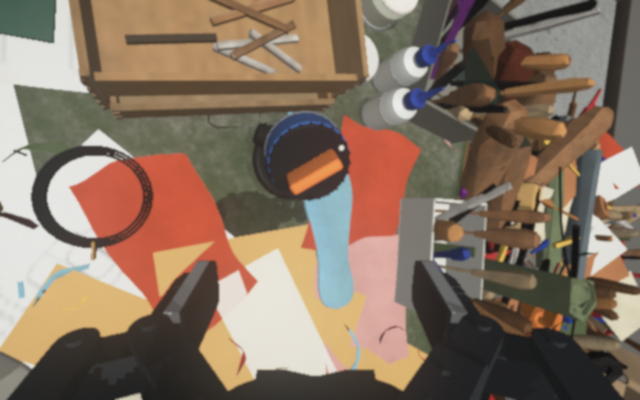

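```bash
python3 - <<'E'
from h import *
p=dict(np.load("w1.npz")); m=np.load("m_cover.npy")|np.load("m_grip.npy"); c=p["color"].astype(int)
m&=p["range_z"]>0
m=cv2.erode(m.astype(np.uint8),np.ones((3,3)))>0
org=m&(c[...,0]>130)&(c[...,0]>c[...,2]+70)
blk=m&(c.max(-1)<70)
def pts(mm): v,u=np.nonzero(mm); return w(p,u,v)
B=pts(blk); O=pts(org); print(len(B),len(O))
best=0
rng=np.random.default_rng(0)
for _ in range(800):
    s=B[rng.choice(len(B),3,False)]; n=np.cross(s[1]-s[0],s[2]-s[0]); l=np.linalg.norm(n)
    if l<1e-6: continue
    n/=l; n*=np.sign(n[2]); i=abs((B-s[0])@n)<.0025
    if i.sum()>best: best=i.sum(); I=i
D=B[I]; c0=D.mean(0); n=np.linalg.svd(D-c0)[2][2]; n*=np.sign(n[2]); print("n",n,"tilt",np.degrees(np.arccos(n[2])),"az",np.degrees(np.arctan2(n[1],n[0])),best)
az=np.arctan2(n[1],n[0]); a=np.array([.5*np.cos(az),.5*np.sin(az),3**.5/2])
# circle centre of disc in plane
e1=np.cross([0,0,1],a); e1/=np.linalg.norm(e1); e2=np.cross(a,e1)
d=(D-c0)@np.stack([e1,e2],1); (cx,cy),r=cv2.minEnclosingCircle(d.astype(np.float32)); print("disc",r,c0+cx*e1+cy*e2)
h=(O-c0)@a; print("h",np.percentile(h,[1,10,50,90,99]))
T=O[h>np.percentile(h,97)-.004]; t=(T-c0)@np.stack([e1,e2],1)
(bc,sz,ang)=cv2.minAreaRect(t.astype(np.float32)); print("bar top",bc,sz,ang,len(T))
Tc=c0+bc[0]*e1+bc[1]*e2+np.median((T-c0)@a)*a; print("top centre",Tc)
ang=np.radians(ang+(90 if sz[1]>sz[0] else 0)); b=np.cos(ang)*e1+np.sin(ang)*e2; print("bar dir",b,"angle vs e1",np.degrees(ang),"e1",e1,"grip",Tc-.017*a)
E
```

```text
2823 1230
n [-0.49872587  0.05414816  0.86506675] tilt 30.109671657861053 az 173.80349854167423 2820
disc 0.04512143135070801 [ 0.3612112  -0.29621378  0.08682887]
h [-0.00037834  0.00975507  0.03075088  0.03423284  0.0350504 ]
bar top (0.009243546985089779, -0.0053371861577034) (0.05868842825293541, 0.013614253140985966) 54.768985748291016 616
top centre [ 0.34412214 -0.29552611  0.11563051]
bar dir [ 0.64099792 -0.64985977  0.40841638] angle vs e1 54.768985748291016 e1 [-0.10793865 -0.99415756  0.        ] grip [ 0.35257248 -0.29644359  0.10090808]
```

```bash
cat >> h.py <<'E'
from scipy.spatial.transform import Rotation as R
a=np.array([-.4971,.0540,.8660]); a/=np.linalg.norm(a)
e1=np.cross([0,0,1],a); e1/=np.linalg.norm(e1); e2=np.cross(a,e1)
G=np.array([.3525,-.2960,.1010])
def bar(deg): t=np.radians(deg); return np.cos(t)*e1+np.sin(t)*e2
def tool(x,z): return np.stack([x,np.cross(z,x),z],1)
def dl(P,M,o=None):
    o=o or bot.get_obs(); Rc=R.from_euler("xyz",o["tcp_rot"],degrees=True)
    return ((P-o["ee_pos"])*100).round(2),(R.from_matrix(M)*Rc.inv()).as_rotvec().round(3)
E
python3 - <<'E'
from h import *
M=tool(-bar(54.8),-a)
print(dl(G+.05*a,M)); print("target",G+.05*a,R.from_matrix(M).as_euler("xyz",degrees=True))
p=dict(np.load("w1.npz")); v,u=np.nonzero(p["range_z"]>0); q=w(p,u,v)-G; h=q@a; r=np.linalg.norm(q-h[:,None]*a,axis=1)
for lo,hi in((-.02,.03),(.03,.06),(.06,.1),(.1,.15)):
    s=(h>lo)&(h<hi); print(lo,hi,np.sort(r[s])[[0,200,2000]] if s.sum()>2000 else s.sum())
box=(h>.0)&(r>.03)&(r<.14); print(box.sum(), (q[box]+G).min(0) if box.any() else"", (q[box]+G).max(0) if box.any() else"")
E
```

```text
(array([  4.94,  -5.98, -14.26]), array([-0.8  ,  0.301,  1.896]))
target [ 0.32764476 -0.29329997  0.14430042] [161.59104294  24.11669313 134.63512441]
-0.02 0.03 [0.00027609 0.00684047 0.02799405]
0.03 0.06 [0.18789871 0.19591997 0.2681905 ]
0.06 0.1 [0.31228709 0.31682153 0.33946005]
0.1 0.15 353
35968 [ 0.23214269 -0.3165266   0.116735  ] [ 0.3719692  -0.14350907  0.39224135]
```

{"api": "play_rows", "payload": {
  "targets": [
    {"linear": [4.9,-6.0,0],"delta_rot": [-0.8,0.301,1.896],"grip": 0},
    {"linear": [4.9,-6.0,-1],"delta_rot": [-0.8,0.301,1.896],"grip": 0},
    {"linear": [4.9,-6.0,-3],"delta_rot": [-0.8,0.301,1.896],"grip": 0},
    {"linear": [4.9,-6.0,-5],"delta_rot": [-0.8,0.301,1.896],"grip": 0},
    {"linear": [4.9,-6.0,-7],"delta_rot": [-0.8,0.301,1.896],"grip": 0},
    {"linear": [4.9,-6.0,-9],"delta_rot": [-0.8,0.301,1.896],"grip": 0},
    {"linear": [4.9,-6.0,-11],"delta_rot": [-0.8,0.301,1.896],"grip": 0},
    {"linear": [4.9,-6.0,-11],"delta_rot": [-0.8,0.301,1.896],"grip": 0},
    {"linear": [4.9,-6.0,-11],"delta_rot": [-0.8,0.301,1.896],"grip": 0},
    {"linear": [4.9,-6.0,-11],"delta_rot": [-0.8,0.301,1.896],"grip": 0}
  ]
}}

```text
time: 3.55
ee_pos: [0.3273, -0.2932, 0.1766]
tcp_rot: [151.0, 15.2, 101.0]
wrist_force: [0.1, 0.0, 0.5]
opening: 0.0853
grasp_force: 0.0
```

{"api": "play_rows", "payload": {
  "targets": [
    {"linear": [0,0,0],"delta_rot": [0,0,0],"grip": 0}
  ]
}}

```text
time: 3.65
ee_pos: [0.3274, -0.2936, 0.1767]
tcp_rot: [151.0, 15.1, 100.8]
wrist_force: [-0.5, -0.4, -0.2]
opening: 0.0853
grasp_force: 0.0
```

```bash
python3 - <<'E'
from h import *
M=tool(-bar(54.8),-a); o=bot.get_obs(); print(o["ee_pos"],o["tcp_rot"],o["q"].round(1),o["time"]); print(dl(G+.05*a,M))
E
```

```text
[ 0.32738718 -0.29357699  0.17672239] [151.00410787  15.12011189 100.79061632] [-54.9 -39.4 -36.5  67.2  20.4  25.1] 3.65
(array([ 0.03,  0.03, -3.24]), array([-0.222,  0.082,  0.526]))
```

{"api": "play_rows", "payload": {
  "targets": [
    {"linear": [0,0,-1],"delta_rot": [-0.056,0.02,0.13],"grip": 0},
    {"linear": [0,0,-2],"delta_rot": [-0.111,0.041,0.263],"grip": 0},
    {"linear": [0,0,-3],"delta_rot": [-0.167,0.062,0.395],"grip": 0},
    {"linear": [0,0,-3.2],"delta_rot": [-0.222,0.082,0.526],"grip": 0},
    {"linear": [0,0,-3.2],"delta_rot": [-0.222,0.082,0.526],"grip": 0},
    {"linear": [0,0,-3.2],"delta_rot": [-0.222,0.082,0.526],"grip": 0}
  ]
}}

```text
time: 4.25
ee_pos: [0.3276, -0.2932, 0.145]
tcp_rot: [161.4, 24.0, 134.1]
wrist_force: [0.4, -0.3, -0.1]
opening: 0.0855
grasp_force: 0.0
```

```bash
cat >> h.py <<'E'
def fit(p,name=None):
    c=p["color"].astype(int); m=np.zeros(c.shape[:2],bool)
    for t in("cover","grip"):
        r=bot.trace(p,t)
        if r: m|=r[0]["pixels"]; print(t,round(r[0]["conf"],2),r[0]["box"])
    m&=p["range_z"]>0
    m=cv2.erode(m.astype(np.uint8),np.ones((3,3)))>0
    v,u=np.nonzero(m&(c[...,0]>120)&(c[...,0]>c[...,2]+60)); O=w(p,u,v)
    h=(O-G)@a; k=abs(h-.017)<.004; T=O[k]; t=(T-G)@np.stack([e1,e2],1)
    bc,sz,ang=cv2.minAreaRect(t.astype(np.float32)); ang+=90 if sz[1]>sz[0] else 0
    print("top h",np.percentile(h,[50,90,99]).round(4),"centre offs e1,e2",np.round(bc,4),"size",np.round(sz,4),"ang",ang,len(T))
E
python3 - <<'E'
from h import *
M=tool(-bar(54.8),-a); o=bot.get_obs(); print(o["ee_pos"],o["tcp_rot"],o["q"].round(1),o["wrist_force"],o["torque"])
p=bot.camera("wrist"); cv2.imwrite("pics/w2.png",p["color"][...,::-1]); fit(p)
for k in(.05,-.012): print(k,dl(G+k*a,M))
E
```

```text
[ 0.32761137 -0.29321458  0.14498051] [161.35104081  24.01426148 134.10536653] [-56.2 -34.2 -36.   67.7  22.6 -10.2] [ 0.42639123 -0.29506941 -0.05541873] [ 0.03025857  0.45487801 -0.05086055]
cover 0.56 [240.0, 136.3, 384.2, 275.1]
grip 0.92 [245.7, 141.2, 386.3, 276.4]
top h [0.0171 0.0181 0.0188] centre offs e1,e2 [-0.0001 -0.0019] size [0.0588 0.0138] ang 55.154415130615234 2141
0.05 (array([ 0.  , -0.02, -0.09]), array([-0.002,  0.002,  0.004]))
-0.012 (array([ 3.09, -0.35, -5.46]), array([-0.002,  0.002,  0.004]))
```

View pics/w2.png

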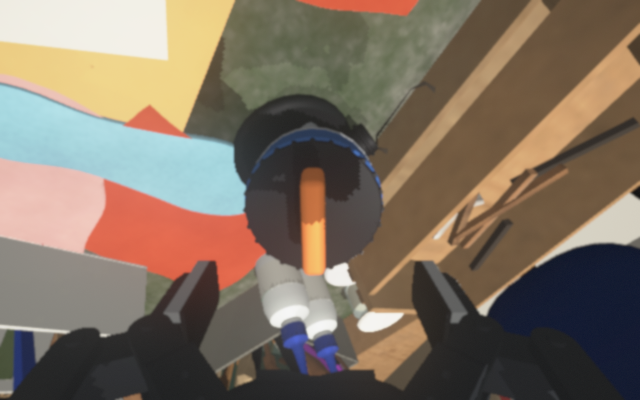

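{"api": "play_rows", "payload": {
  "targets": [
    {"linear": [0.6,-0.07,-1.1],"delta_rot": [0,0,0],"grip": 0},
    {"linear": [1.2,-0.13,-2.2],"delta_rot": [0,0,0],"grip": 0},
    {"linear": [1.8,-0.2,-3.3],"delta_rot": [0,0,0],"grip": 0},
    {"linear": [2.4,-0.27,-4.5],"delta_rot": [0,0,0],"grip": 0},
    {"linear": [2.92,-0.33,-5.56],"delta_rot": [0,0,0],"grip": 0},
    {"linear": [2.92,-0.33,-5.56],"delta_rot": [0,0,0],"grip": 0},
    {"linear": [2.92,-0.33,-5.56],"delta_rot": [0,0,0],"grip": 0}
  ]
}}

```text
time: 5.1
ee_pos: [0.3567, -0.2963, 0.0894]
tcp_rot: [161.5, 24.1, 134.5]
wrist_force: [0.9, -0.3, -0.2]
opening: 0.0851
grasp_force: 0.0
```

{"api": "play_rows", "payload": {
  "targets": [
    {"linear": [0,0,0],"delta_rot": [0,0,0],"grip": 100},
    {"linear": [0,0,0],"delta_rot": [0,0,0],"grip": 160},
    {"linear": [0,0,0],"delta_rot": [0,0,0],"grip": 220},
    {"linear": [0,0,0],"delta_rot": [0,0,0],"grip": 255},
    {"linear": [0,0,0],"delta_rot": [0,0,0],"grip": 255},
    {"linear": [0,0,0],"delta_rot": [0,0,0],"grip": 255},
    {"linear": [0,0,0],"delta_rot": [0,0,0],"grip": 255},
    {"linear": [0,0,0],"delta_rot": [0,0,0],"grip": 255}
  ],
  "force": 40
}}

```text
time: 5.9
ee_pos: [0.3568, -0.2965, 0.0896]
tcp_rot: [161.5, 24.1, 134.5]
wrist_force: [-3.8, 1.9, 4.1]
opening: 0.0133
grasp_force: 39.9
```

```bash
cat >> h.py <<'E'
def st():
    o=bot.get_obs(); Rc=R.from_euler("xyz",o["tcp_rot"],degrees=True).as_matrix(); x=-Rc[:,0]
    q=o["ee_pos"]-G; f=o["wrist_force"]; t=o["torque"]
    print("t",o["time"],"ang",np.degrees(np.arctan2(x@e2,x@e1)).round(2),"off e1,e2,a mm",(1000*np.array([q@e1,q@e2,q@a])).round(2),"F",np.round([f@e1,f@e2,f@a],2),"T",np.round([t@e1,t@e2,t@a],3),"open",round(o["opening"],4),"gf",round(o["grasp_force"],1),"q",o["q"].round(1))
    print("tilt",np.degrees(np.arccos(np.clip(-Rc[:,2]@a,-1,1))).round(2))
E
python3 -c "
from h import *
st()"
```

```text
t 5.9 ang 54.71 off e1,e2,a mm [  0.08  -1.99 -12.06] F [-1.5  -1.46  5.53] T [-0.629  0.114 -0.022] open 0.0133 gf 39.9 q [-52.6 -31.2 -40.6  58.8  21.3  -7. ]
tilt 0.06
```

{"api": "play_rows", "payload": {
  "targets": [
    {"linear": [0,0,0],"delta_rot": [-0.0434,0.0047,0.0756],"grip": 255},
    {"linear": [0,0,0],"delta_rot": [-0.0868,0.0094,0.1512],"grip": 255},
    {"linear": [0,0,0],"delta_rot": [-0.1301,0.0141,0.2267],"grip": 255},
    {"linear": [0,0,0],"delta_rot": [-0.1735,0.0188,0.3023],"grip": 255}
  ]
}}

```text
time: 6.3
ee_pos: [0.3569, -0.2966, 0.0896]
tcp_rot: [171.4, 28.9, 156.5]
wrist_force: [-1.7, 0.1, 4.7]
opening: 0.0136
grasp_force: 39.8
```

```bash
python3 -c "
from h import *
st()"
```

```text
t 6.3 ang 74.92 off e1,e2,a mm [  0.17  -1.82 -12.06] F [0.07 0.88 4.94] T [-0.375 -0.03  -0.089] open 0.0136 gf 39.8 q [-52.6 -31.1 -40.5  58.8  21.3 -27.2]
tilt 0.07
```

{"api": "play_rows", "payload": {
  "targets": [
    {"linear": [0,0,0],"delta_rot": [-0.0434,0.0047,0.0756],"grip": 255},
    {"linear": [0,0,0],"delta_rot": [-0.0868,0.0094,0.1512],"grip": 255},
    {"linear": [0,0,0],"delta_rot": [-0.1301,0.0141,0.2267],"grip": 255},
    {"linear": [0,0,0],"delta_rot": [-0.1735,0.0188,0.3023],"grip": 255}
  ]
}}

```text
time: 6.7
ee_pos: [0.357, -0.2966, 0.0896]
tcp_rot: [-177.2, 29.9, 179.5]
wrist_force: [-1.3, 0.4, 2.6]
opening: 0.0135
grasp_force: 39.7
```

```bash
python3 -c "
from h import *
st()"
```

```text
t 6.7 ang 94.92 off e1,e2,a mm [  0.15  -1.78 -12.09] F [-0.24  0.15  2.97] T [-0.377  0.021 -0.139] open 0.0135 gf 39.7 q [-52.6 -31.1 -40.5  58.8  21.3 -47.2]
tilt 0.07
```

{"api": "play_rows", "payload": {
  "targets": [
    {"linear": [0,0,0],"delta_rot": [-0.0174,0.0019,0.0302],"grip": 255},
    {"linear": [0,0,0],"delta_rot": [-0.0347,0.0038,0.0605],"grip": 255}
  ]
}}

```text
time: 6.9
ee_pos: [0.357, -0.2966, 0.0897]
tcp_rot: [-175.0, 29.7, -176.0]
wrist_force: [-0.6, -1.5, 3.5]
opening: 0.0133
grasp_force: 39.7
```

```bash
python3 -c "
from h import *
st()"
```

```text
t 6.9 ang 98.81 off e1,e2,a mm [  0.16  -1.75 -12.07] F [1.51 1.4  3.27] T [-0.333  0.    -0.14 ] open 0.0133 gf 39.7 q [-52.6 -31.1 -40.5  58.8  21.3 -51.1]
tilt 0.07
```

{"api": "play_rows", "payload": {
  "targets": [
    {"linear": [0,0,0],"delta_rot": [-0.0174,0.0019,0.0302],"grip": 255},
    {"linear": [0,0,0],"delta_rot": [-0.0347,0.0038,0.0605],"grip": 255}
  ]
}}

```text
time: 7.1
ee_pos: [0.357, -0.2966, 0.0897]
tcp_rot: [-172.7, 29.2, -171.5]
wrist_force: [-2.1, -0.2, 3.6]
opening: 0.0135
grasp_force: 39.7
```

```bash
python3 -c "
from h import *
st()"
```

```text
t 7.1 ang 102.81 off e1,e2,a mm [  0.14  -1.74 -12.06] F [0.39 0.03 4.14] T [-0.349  0.021 -0.151] open 0.0135 gf 39.7 q [-52.6 -31.1 -40.5  58.9  21.3 -55.1]
tilt 0.07
```

{"api": "play_rows", "payload": {
  "targets": [
    {"linear": [0,0,0],"delta_rot": [-0.0174,0.0019,0.0302],"grip": 255},
    {"linear": [0,0,0],"delta_rot": [-0.0347,0.0038,0.0605],"grip": 255}
  ]
}}

```text
time: 7.3
ee_pos: [0.357, -0.2966, 0.0896]
tcp_rot: [-170.5, 28.7, -167.0]
wrist_force: [-0.6, -0.5, 3.6]
opening: 0.0132
grasp_force: 39.7
```

```bash
python3 -c "
from h import *
st()"
```

```text
t 7.3 ang 106.81 off e1,e2,a mm [  0.12  -1.77 -12.09] F [0.6  1.31 3.42] T [-0.324 -0.    -0.146] open 0.0132 gf 39.7 q [-52.6 -31.1 -40.5  58.9  21.3 -59.1]
tilt 0.06
```

{"api": "play_rows", "payload": {
  "targets": [
    {"linear": [0,0,0],"delta_rot": [-0.0174,0.0019,0.0302],"grip": 255},
    {"linear": [0,0,0],"delta_rot": [-0.0347,0.0038,0.0605],"grip": 255}
  ]
}}

```text
time: 7.5
ee_pos: [0.357, -0.2966, 0.0897]
tcp_rot: [-168.4, 27.9, -162.5]
wrist_force: [-1.0, 0.1, 3.6]
opening: 0.0134
grasp_force: 39.7
```

```bash
python3 -c "
from h import *
st()"
```

```text
t 7.5 ang 110.81 off e1,e2,a mm [  0.15  -1.7  -12.06] F [0.02 0.94 3.65] T [-0.326  0.02  -0.14 ] open 0.0134 gf 39.7 q [-52.6 -31.1 -40.5  58.9  21.3 -63.1]
tilt 0.06
```

{"api": "play_rows", "payload": {
  "targets": [
    {"linear": [0,0,0],"delta_rot": [-0.0174,0.0019,0.0302],"grip": 255},
    {"linear": [0,0,0],"delta_rot": [-0.0347,0.0038,0.0605],"grip": 255}
  ]
}}

```text
time: 7.7
ee_pos: [0.357, -0.2966, 0.0897]
tcp_rot: [-166.4, 27.0, -158.1]
wrist_force: [-0.4, -0.3, 3.4]
opening: 0.0136
grasp_force: 39.7
```

```bash
python3 -c "
from h import *
st()"
```

```text
t 7.7 ang 114.82 off e1,e2,a mm [  0.14  -1.68 -12.06] F [0.37 1.4  3.09] T [-0.213 -0.004 -0.156] open 0.0136 gf 39.7 q [-52.6 -31.1 -40.5  58.9  21.3 -67.1]
tilt 0.06
```

{"api": "play_rows", "payload": {
  "targets": [
    {"linear": [0,0,0],"delta_rot": [-0.0174,0.0019,0.0302],"grip": 255},
    {"linear": [0,0,0],"delta_rot": [-0.0347,0.0038,0.0605],"grip": 255}
  ]
}}

```text
time: 7.9
ee_pos: [0.3568, -0.2972, 0.0898]
tcp_rot: [-164.4, 26.0, -153.8]
wrist_force: [-2.1, -3.5, 1.9]
opening: 0.0136
grasp_force: 41.4
```

```bash
python3 -c "
from h import *
st()"
```

```text
t 7.9 ang 118.78 off e1,e2,a mm [  0.77  -1.79 -11.96] F [ 3.67 -0.54  2.52] T [-0.458 -0.793 -0.888] open 0.0136 gf 41.4 q [-52.6 -31.1 -40.5  58.8  21.2 -71.1]
tilt 0.05
```

{"api": "play_rows", "payload": {
  "targets": [
    {"linear": [0,0,0],"delta_rot": [0.0174,-0.0019,-0.0302],"grip": 255},
    {"linear": [-0.1,0.01,0.17],"delta_rot": [0.0174,-0.0019,-0.0302],"grip": 255},
    {"linear": [-0.2,0.02,0.35],"delta_rot": [0.0174,-0.0019,-0.0302],"grip": 255}
  ]
}}

```text
time: 8.2
ee_pos: [0.3543, -0.296, 0.0921]
tcp_rot: [-165.6, 26.5, -156.0]
wrist_force: [-1.0, -1.3, -2.6]
opening: 0.0131
grasp_force: 38.9
```

```bash
python3 -c "
from h import *
st()"
```

```text
t 8.2 ang 116.74 off e1,e2,a mm [-0.21 -2.88 -8.63] F [ 1.39 -2.09 -1.85] T [-0.96  -0.334 -0.088] open 0.0131 gf 38.9 q [-52.9 -31.3 -40.3  59.5  21.3 -69.3]
tilt 0.13
```

{"api": "play_rows", "payload": {
  "targets": [
    {"linear": [-0.15,0.02,0.26],"delta_rot": [0,0,0],"grip": 255},
    {"linear": [-0.3,0.03,0.52],"delta_rot": [0,0,0],"grip": 255},
    {"linear": [-0.4,0.04,0.69],"delta_rot": [0,0,0],"grip": 255}
  ]
}}

```text
time: 8.5
ee_pos: [0.3505, -0.2959, 0.0997]
tcp_rot: [-165.5, 26.5, -156.0]
wrist_force: [-0.6, -1.7, -3.4]
opening: 0.0135
grasp_force: 38.9
```

```bash
python3 -c "
from h import *
st()"
```

```text
t 8.5 ang 116.73 off e1,e2,a mm [ 0.07 -2.36 -0.09] F [ 1.8  -2.01 -2.71] T [-1.002 -0.5   -0.031] open 0.0135 gf 38.9 q [-53.3 -31.8 -39.8  60.7  21.5 -69.8]
tilt 0.07
```

{"api": "play_rows", "payload": {
  "targets": [
    {"linear": [-0.5,0.05,0.87],"delta_rot": [0,0,0],"grip": 255},
    {"linear": [-1.0,0.11,1.73],"delta_rot": [0,0,0],"grip": 255},
    {"linear": [-1.5,0.16,2.6],"delta_rot": [0,0,0],"grip": 255},
    {"linear": [-2.0,0.22,3.46],"delta_rot": [0,0,0],"grip": 255},
    {"linear": [-2.5,0.27,4.33],"delta_rot": [0,0,0],"grip": 255},
    {"linear": [-2.7,0.3,6],"delta_rot": [0,0,0],"grip": 255},
    {"linear": [-2.7,0.3,8],"delta_rot": [0,0,0],"grip": 255},
    {"linear": [-2.7,0.3,8],"delta_rot": [0,0,0],"grip": 255}
  ]
}}

```text
time: 9.3
ee_pos: [0.3242, -0.2938, 0.1829]
tcp_rot: [-165.2, 26.6, -155.9]
wrist_force: [-0.0, 0.9, -1.6]
opening: 0.0133
grasp_force: 39.4
```

```bash
python3 - <<'E'
from h import *
st(); o=bot.get_obs(); print(o["ee_pos"],o["tcp_rot"],o["wrist_force"])
P=[]
for n in("scene","side"):
    p=bot.camera(n); cv2.imwrite(f"pics/b_{n}.png",p["color"][...,::-1])
    for t in("glass_plate","sanding_block","thread_spool_2"):
        for r in bot.trace(p,t)[:3]:
            m=r["pixels"]&(p["range_z"]>0); v,u=np.nonzero(m); q=w(p,u,v); print(n,t,round(r["conf"],2),np.round(r["box"]),m.sum(),np.median(q,0).round(3),np.percentile(q,2,0).round(3),np.percentile(q,98,0).round(3))
            if t=="glass_plate":
                k=(q[:,2]>-.004)&(q[:,2]<.018); bc,sz,an=cv2.minAreaRect(q[k,:2].astype(np.float32)); print("   rect",np.round(bc,4),np.round(sz,4),an)
    # tall stuff between
    v,u=np.nonzero(p["range_z"]>0); q=w(p,u,v); s=(q[:,0]>.36)&(q[:,0]<.56)&(abs(q[:,1]-.07)<.13)&(q[:,2]>.04)&(q[:,2]<.5); print(n,"tall near plate",s.sum(),q[s].min(0) if s.any() else "",q[s].max(0) if s.any() else "")
a_=cv2.imread("pics/b_scene.png")[120:320,200:460];b=cv2.imread("pics/b_side.png")[90:290,200:460]
f=lambda i:cv2.resize(i,(400,308),interpolation=cv2.INTER_CUBIC)
cv2.imwrite("pics/c2.png",np.hstack([f(a_),f(b)]))
# target: upright, bar along nearest yaw
Rc=R.from_euler("xyz",o["tcp_rot"],degrees=True).as_matrix(); x=Rc[:,0]
print("tool x az",np.degrees(np.arctan2(x[1],x[0])))
E
```

```text
t 9.3 ang 116.81 off e1,e2,a mm [ 0.84 16.34 85.15] F [-0.88 -0.9  -1.27] T [-0.594  0.032  0.011] open 0.0133 gf 39.4 q [-56.8 -34.  -31.8  71.9  22.8 -73.2]
tilt 0.19
[ 0.32415022 -0.29376657  0.18291677] [-165.23025244   26.60447576 -155.9066089 ] [-0.04281709  0.88732197 -1.55088915]
scene glass_plate 0.75 [250. 202. 306. 234.] 978 [0.454 0.067 0.006] [ 0.409 -0.008  0.003] [0.506 0.138 0.009]
   rect [0.4591 0.0637] [0.1008 0.1547] 10.983609199523926
scene glass_plate 0.61 [251. 228. 284. 248.] 458 [0.387 0.179 0.022] [0.362 0.143 0.004] [0.417 0.213 0.026]
   rect [0.4016 0.1751] [0.0731 0.0684] 74.37086486816406
scene glass_plate 0.52 [254. 292. 263. 304.] 61 [0.262 0.332 0.004] [0.106 0.323 0.   ] [0.278 0.482 0.175]
   rect [0.2632 0.331 ] [0.0158 0.0347] 50.28494644165039
scene sanding_block 0.85 [247. 228. 284. 252.] 505 [0.387 0.18  0.022] [0.362 0.14  0.003] [0.423 0.213 0.026]
scene sanding_block 0.57 [359. 158. 369. 180.] 90 [ 0.395 -0.256  0.06 ] [ 0.384 -0.269  0.026] [ 0.412 -0.24   0.086]
scene thread_spool_2 0.87 [224. 244. 246. 268.] 444 [0.379 0.29  0.037] [0.369 0.264 0.002] [0.406 0.303 0.052]
scene tall near plate 1129 [ 0.41287854 -0.05994219  0.0400892 ] [0.55991714 0.19999096 0.30205497]
side glass_plate 0.73 [268. 212. 310. 251.] 1123 [0.457 0.071 0.007] [ 0.41  -0.009  0.003] [0.505 0.139 0.011]
   rect [0.4586 0.0622] [0.094  0.1589] 10.005223274230957
side sanding_block 0.47 [307. 243. 327. 250.] 127 [0.387 0.156 0.024] [0.366 0.12  0.003] [0.408 0.172 0.028]
side sanding_block 0.47 [306. 106. 337. 130.] 293 [ 0.334 -0.274  0.176] [ 0.294 -0.314  0.147] [ 0.363 -0.245  0.208]
side tall near plate 973 [ 0.411721   -0.05985267  0.04005235] [0.55998553 0.1999113  0.3028509 ]
tool x az -155.90660889997454
```

View pics/c2.png

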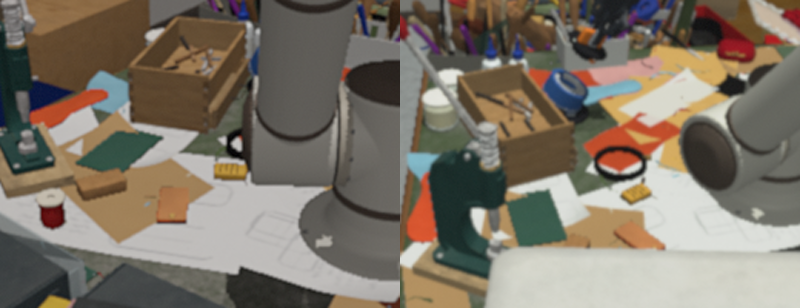

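```bash
python3 - <<'E'
from h import *
H=np.zeros((16,24))
for n in("scene","side"):
    p=bot.camera(n); v,u=np.nonzero(p["range_z"]>0); q=w(p,u,v)
    q=q[(q[:,2]<.45)]
    i=((q[:,0]-.26)/.025).astype(int); j=((q[:,1]+.34)/.025).astype(int)
    k=(q[:,0]>.26)&(i<16)&(q[:,1]>-.34)&(j<24); np.maximum.at(H,(i[k],j[k]),q[k,2])
print("cols y from -.34 step .025; rows x from .26"); 
for i in range(16): print("%.3f"%(.26+.025*i),*["%3d"%(1000*h) for h in H[i]])
E
```

```text
cols y from -.34 step .025; rows x from .26
0.260  14 360 367 349 256   7   7  14  19   5   7  16  18  19  20  16   9  13  15  15  15  13   6   6
0.285 287 320 318 315 237   5   7  14  17   6   7  16  16   7  17   8   7  16  15  15  13   6   6   6
0.310 269 249 232 177   4   3   7   8  15  17  18  20   6   5   5   6   6  10  14   6   5   6   6   6
0.335 192 194 216 190   6   4   4   5   5   6   5   5   4   5   6   5  23   8   6   7   5   5   7   5
0.360  92 198 195 188  40  24  30  44  48 104 117   5   5   8  10  16  21  19   8  28  29  25   5   4
0.385  99 104 103  95  41  48 105 107 106 105 118 116   5   6   8  10  12  16  24  27  28  27  24   5
0.410   0  94  92 103 106 105 106 104  11   0 116 118   8   9  10  11  11  13  10   9  26  25   4   2
0.435  94 105 105 105 105  81  81  72  69   0   0 117  86   9  10  10  10   9  10   8  21  22  22   1
0.460 119 118  93  68  86  89  93  96  55   0   0 120 119   9  10  10  10  10  10  11  23  37  22  23
0.485 117 118  57  89  94  96  97  95  97  89  93 114 118  14  13  10  11  10  10  23  37 295 236  36
0.510 112 120  56  55  95  99  95  75  80 115 115 118 118  22  12   7   6   9   8 253 266 304 304  38
0.535   0 117 116  93  97  99 115 117 119 117   2   3  23  22   9   7   5   7  22 301 300 303 302  40
0.560   0 115 116 106 116 117 118 117   0   3   4   4   4  11   9   7   7   6  35 335 306 261 255  24
0.585   0 110 118 119 116   6   4   0   0   4   5   3   2  16  13   6   3  21 372 369 232 231  38  21
0.610  59  66  69  70   4   3   4   4   4   5   8   9  10  11   9  10   9 423 423 375 223  42  24   6
0.635   0  70  69  70  31   4   4   7   8   7   9   7  10   9   9  10   9 432 434  24  25  25  23   6
```

```bash
python3 - <<'E'
from h import *
x=np.array([np.cos(np.radians(-156)),np.sin(np.radians(-156)),0])
M=tool(x,np.array([0,0,-1.])); print(dl(np.array([.459,.0635,.20]),M))
E
```

```text
(array([13.53, 35.62,  2.08]), array([0.039, 0.522, 0.059]))
```

{"api": "play_rows", "payload": {
  "targets": [
    {"linear": [0.5,1.5,2],"delta_rot": [0.003,0.04,0.005],"grip": 255},
    {"linear": [1.5,4,4],"delta_rot": [0.007,0.1,0.011],"grip": 255},
    {"linear": [2.8,7.5,4.5],"delta_rot": [0.012,0.16,0.018],"grip": 255},
    {"linear": [4.2,11,4.5],"delta_rot": [0.017,0.23,0.026],"grip": 255},
    {"linear": [5.5,14.5,4.5],"delta_rot": [0.022,0.3,0.034],"grip": 255},
    {"linear": [6.8,18,4.5],"delta_rot": [0.028,0.37,0.042],"grip": 255},
    {"linear": [8.1,21.5,4.5],"delta_rot": [0.033,0.44,0.05],"grip": 255},
    {"linear": [9.5,25,4],"delta_rot": [0.039,0.522,0.059],"grip": 255},
    {"linear": [10.8,28.5,3.5],"delta_rot": [0.039,0.522,0.059],"grip": 255},
    {"linear": [12,32,3],"delta_rot": [0.039,0.522,0.059],"grip": 255}
  ]
}}

```text
time: 10.8
ee_pos: [0.4447, 0.0291, 0.2087]
tcp_rot: [180.0, -0.1, -156.0]
wrist_force: [0.5, -1.0, -1.1]
opening: 0.0134
grasp_force: 39.4
```

{"api": "play_rows", "payload": {
  "targets": [
    {"linear": [0.7,1.8,-0.5],"delta_rot": [0,0,0],"grip": 255},
    {"linear": [1.5,3.6,-0.9],"delta_rot": [0,0,0],"grip": 255},
    {"linear": [1.5,3.6,-0.9],"delta_rot": [0,0,0],"grip": 255},
    {"linear": [1.5,3.6,-0.9],"delta_rot": [0,0,0],"grip": 255}
  ]
}}

```text
time: 11.2
ee_pos: [0.4587, 0.0633, 0.2004]
tcp_rot: [-180.0, -0.0, -155.9]
wrist_force: [-0.0, 0.1, -2.7]
opening: 0.0133
grasp_force: 39.4
```

```bash
python3 - <<'E'
from h import *
o=bot.get_obs(); print(o["time"],o["ee_pos"],o["tcp_rot"],o["q"].round(1),o["wrist_force"],o["opening"])
x=np.array([np.cos(np.radians(-156)),np.sin(np.radians(-156)),0]); M=tool(x,np.array([0,0,-1.])); print(dl(np.array([.459,.0635,.20]),M))
p=bot.camera("side")
for t in("glass_plate",):
  for pp in (p,bot.camera("wrist")):
    for r in bot.trace(pp,t)[:2]:
        m=r["pixels"]&(pp["range_z"]>0); v,u=np.nonzero(m); q=w(pp,u,v); k=abs(q[:,2]-.008)<.006; bc,sz,an=cv2.minAreaRect(q[k,:2].astype(np.float32)); print(t,round(r["conf"],2),m.sum(),np.round(bc,4),np.round(sz,4),an,np.median(q,0))
b=p["color"][90:290,200:460,::-1]
cv2.imwrite("pics/c3.png",np.hstack([cv2.resize(b,(400,308)),cv2.resize(pp["color"][...,::-1],(400,308))]))
# cover orange top & disc in view of wrist
v,u=np.nonzero(pp["range_z"]>0); q=w(pp,u,v); c=pp["color"][v,u].astype(int)
k=(c[:,0]>120)&(c[:,0]>c[:,2]+60)&(np.linalg.norm(q[:,:2]-o["ee_pos"][:2],axis=1)<.05)&(q[:,2]>.12)
if k.any(): print("orange z rel TCP",k.sum(),np.percentile(q[k,2]-o["ee_pos"][2],[5,50,95,99]))
E
```

```text
11.2 [0.45867167 0.06333827 0.20040431] [-1.79981291e+02 -4.74309410e-02 -1.55929180e+02] [  7.9  -7.4  -5.5  91.9  -0.  -16.2] [-0.03574508  0.10959428 -2.68836167] 0.013329251377688587
(array([ 0.03,  0.02, -0.04]), array([ 0.001, -0.001, -0.001]))
glass_plate 0.89 1123 [0.4585 0.06  ] [0.093  0.1629] 10.18625259399414 [0.45659364 0.0709643  0.00668254]
glass_plate 0.82 8349 [0.4555 0.0613] [0.0884 0.1531] 9.92562198638916 [0.43877698 0.0430543  0.00813725]
glass_plate 0.82 902 [0.3061 0.3338] [0.0583 0.0293] 41.38594436645508 [0.30521051 0.33345805 0.00536869]
orange z rel TCP 4084 [0.0232344  0.02963587 0.03081886 0.04656868]
```

View pics/c3.png

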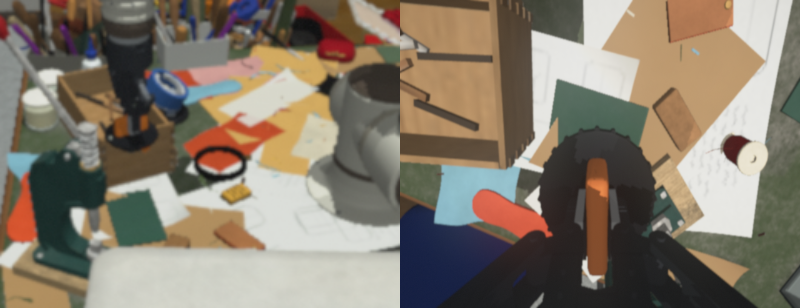

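{"api": "play_rows", "payload": {
  "targets": [
    {"linear": [-0.1,-0.05,-3],"delta_rot": [0,0,0],"grip": 255},
    {"linear": [-0.2,-0.1,-6.5],"delta_rot": [0,0,0],"grip": 255},
    {"linear": [-0.2,-0.1,-10],"delta_rot": [0,0,0],"grip": 255},
    {"linear": [-0.2,-0.1,-13],"delta_rot": [0,0,0],"grip": 255},
    {"linear": [-0.2,-0.1,-14.5],"delta_rot": [0,0,0],"grip": 255},
    {"linear": [-0.2,-0.1,-15.5],"delta_rot": [0,0,0],"grip": 255},
    {"linear": [-0.2,-0.1,-15.7],"delta_rot": [0,0,0],"grip": 255},
    {"linear": [-0.2,-0.1,-15.8],"delta_rot": [0,0,0],"grip": 255},
    {"linear": [-0.2,-0.1,-15.8],"delta_rot": [0,0,0],"grip": 255}
  ]
}}

```text
time: 12.3
ee_pos: [0.4575, 0.0623, 0.0439]
tcp_rot: [-179.9, 0.1, -156.0]
wrist_force: [-0.6, 0.0, -1.4]
opening: 0.0137
grasp_force: 39.4
```

{"api": "play_rows", "payload": {
  "targets": [
    {"linear": [0,0,-0.1],"delta_rot": [0,0,0],"grip": 255},
    {"linear": [0,0,-0.2],"delta_rot": [0,0,0],"grip": 255},
    {"linear": [0,0,-0.2],"delta_rot": [0,0,0],"grip": 255}
  ]
}}

```text
time: 12.6
ee_pos: [0.4568, 0.0622, 0.0408]
tcp_rot: [-180.0, 0.0, -156.0]
wrist_force: [-0.5, 0.2, -1.4]
opening: 0.0135
grasp_force: 39.4
```

{"api": "play_rows", "payload": {
  "targets": [
    {"linear": [0,0,-0.1],"delta_rot": [0,0,0],"grip": 255},
    {"linear": [0,0,-0.1],"delta_rot": [0,0,0],"grip": 255}
  ]
}}

```text
time: 12.8
ee_pos: [0.4567, 0.0622, 0.0396]
tcp_rot: [-180.0, -0.0, -156.0]
wrist_force: [-0.5, -0.3, -0.8]
opening: 0.013
grasp_force: 39.4
```

{"api": "play_rows", "payload": {
  "targets": [
    {"linear": [0,0,-0.05],"delta_rot": [0,0,0],"grip": 255},
    {"linear": [0,0,-0.1],"delta_rot": [0,0,0],"grip": 255},
    {"linear": [0,0,-0.1],"delta_rot": [0,0,0],"grip": 255}
  ]
}}

```text
time: 13.1
ee_pos: [0.4567, 0.0622, 0.0386]
tcp_rot: [-180.0, -0.0, -156.0]
wrist_force: [-0.0, 0.3, -1.3]
opening: 0.0135
grasp_force: 39.4
```

{"api": "play_rows", "payload": {
  "targets": [
    {"linear": [0,0,-0.05],"delta_rot": [0,0,0],"grip": 255},
    {"linear": [0,0,-0.05],"delta_rot": [0,0,0],"grip": 255}
  ]
}}

```text
time: 13.3
ee_pos: [0.4567, 0.0622, 0.0381]
tcp_rot: [-180.0, -0.0, -156.0]
wrist_force: [-0.3, 0.7, -1.8]
opening: 0.0135
grasp_force: 39.4
```

{"api": "play_rows", "payload": {
  "targets": [
    {"linear": [0,0,-0.04],"delta_rot": [0,0,0],"grip": 255},
    {"linear": [0,0,-0.08],"delta_rot": [0,0,0],"grip": 255},
    {"linear": [0,0,-0.08],"delta_rot": [0,0,0],"grip": 255}
  ]
}}

```text
time: 13.6
ee_pos: [0.4568, 0.0622, 0.0375]
tcp_rot: [-180.0, -0.0, -156.0]
wrist_force: [0.3, -1.0, 1.5]
opening: 0.0131
grasp_force: 39.7
```

```bash
python3 - <<'E'
from h import *
o=bot.get_obs(); print(o["ee_pos"],o["wrist_force"],o["torque"])
E
```

```text
[0.45678621 0.06216495 0.03754913] [ 0.25555106 -1.00638364  1.47547066] [-0.05526348  0.22932006  0.02103916]
```

{"api": "play_rows", "payload": {
  "targets": [
    {"linear": [0,0,0],"delta_rot": [0,0,0],"grip": 200},
    {"linear": [0,0,0],"delta_rot": [0,0,0],"grip": 170},
    {"linear": [0,0,0],"delta_rot": [0,0,0],"grip": 130},
    {"linear": [0,0,0],"delta_rot": [0,0,0],"grip": 110},
    {"linear": [0,0,0],"delta_rot": [0,0,0],"grip": 110}
  ]
}}

```text
time: 14.1
ee_pos: [0.4568, 0.0622, 0.0374]
tcp_rot: [-180.0, -0.0, -156.0]
wrist_force: [-0.3, 0.0, -0.3]
opening: 0.0484
grasp_force: 0.0
```

{"api": "play_rows", "payload": {
  "targets": [
    {"linear": [0,0,1],"delta_rot": [0,0,0],"grip": 110},
    {"linear": [0,0,3],"delta_rot": [0,0,0],"grip": 110},
    {"linear": [0,0,6],"delta_rot": [0,0,0],"grip": 110},
    {"linear": [0,0,9],"delta_rot": [0,0,0],"grip": 110},
    {"linear": [-1,0,12],"delta_rot": [0,0,0],"grip": 110},
    {"linear": [-3,0,15],"delta_rot": [0,0,0],"grip": 110},
    {"linear": [-3,0,16],"delta_rot": [0,0,0],"grip": 110},
    {"linear": [-3,0,16],"delta_rot": [0,0,0],"grip": 110}
  ]
}}

```text
time: 14.9
ee_pos: [0.4276, 0.0623, 0.1994]
tcp_rot: [-179.9, 0.2, -156.0]
wrist_force: [-0.6, 0.3, -0.3]
opening: 0.0485
grasp_force: 0.0
```

```bash
python3 - <<'E'
from h import *
p=bot.camera("wrist"); cv2.imwrite("pics/w4.png",p["color"][...,::-1])
v,u=np.nonzero(p["range_z"]>0); q=w(p,u,v); c=p["color"][v,u].astype(int)
k=(abs(q[:,2]-.067)<.006)&(np.linalg.norm(q[:,:2]-[.457,.062],axis=1)<.06)&(c[:,0]>100); print("bar top",cv2.minAreaRect(q[k,:2].astype(np.float32)),np.percentile(q[k,2],[5,50,95]))
k=(abs(q[:,2]-.033)<.006)&(np.linalg.norm(q[:,:2]-[.457,.062],axis=1)<.06)&(c.max(1)<80)
print("disc",cv2.minEnclosingCircle(q[k,:2].astype(np.float32)),np.percentile(q[k,2],[5,50,95]))
for pp in(p,bot.camera("side"),bot.camera("scene")):
  for t in("glass_plate","sanding_block","thread_spool_2"):
    for r in bot.trace(pp,t)[:1]:
        m=r["pixels"]&(pp["range_z"]>0); v,u=np.nonzero(m); q=w(pp,u,v); k=abs(q[:,2]-.008)<.006
        print(t,round(r["conf"],2),m.sum(),np.median(q,0).round(3),cv2.minAreaRect(q[k,:2].astype(np.float32)) if t[0]=="g" else "")
E
```

```text
bar top ((0.45696523785591125, 0.06236785277724266), (0.05920761823654175, 0.013732115738093853), 23.855892181396484) [0.06395999 0.06676225 0.06808568]
disc ((0.45740753412246704, 0.0625736191868782), 0.04734877124428749) [0.03189211 0.0331962  0.0343418 ]
glass_plate 0.69 2202 [0.297 0.34  0.006] ((0.3006966710090637, 0.34042707085609436), (0.08726964145898819, 0.04558169096708298), 41.028350830078125)
sanding_block 0.9 3214 [0.394 0.167 0.026] 
thread_spool_2 0.82 2776 [0.388 0.273 0.051] 
sanding_block 0.69 135 [0.387 0.156 0.024] 
glass_plate 0.69 537 [0.438 0.098 0.006] ((0.45745688676834106, 0.0645189881324768), (0.09624157845973969, 0.15838125348091125), 8.872081756591797)
sanding_block 0.68 505 [0.387 0.18  0.022] 
thread_spool_2 0.74 464 [0.379 0.289 0.036]
```

View pics/w4.png

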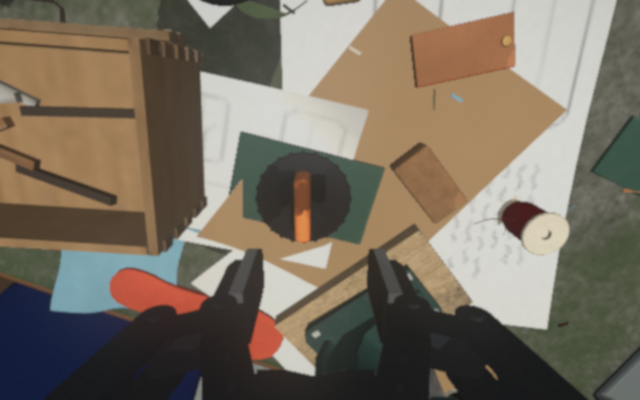

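```bash
python3 -c "
from workcell import bot
print(bot.job_done())"
```

```text
the job is handed in; nothing more can be done
None
```

I turned the cover about 62–64° to its stop without forcing it and lifted it straight out. It now stands bar up within a few millimetres of the middle of the green glass plate, released, with the spool and sanding block untouched; I handed the job in at about 15 s of the 58 s allowed, and the hand-in gave no verdict.

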